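# Pack the sample vial and click the case shut

### The arm

A 6-joint arm with a two-finger parallel gripper is mounted at the origin on the work surface. World frame = base frame: x ahead of the robot, y to its left, z up, the work surface at z = 0. Lengths are in m, angles in degrees, forces in N, time in s.
With the tool pointing down it reaches from about 0.3 to 0.75 m from the base axis. Payload 8.5 kg.
Tool frame: the origin (TCP) lies at the very end of the fingers, on their centre line; the grasp point (between the pads) lies 19 mm behind it (env.tcp_to_grasp is the distance from the TCP to the grasp point, in m); z points along the fingers, y is the line along which they close (so a half turn about z gives the same grasp; the last joint's range is limited). The gripper opens to 85 mm and grips with 20 to 120 N. Pads are 22 mm wide; open, the fingers measure 114 mm over their backs; the gripper's body (76 mm by 85 mm) begins 54 mm behind the grasp point. The pads swing forward as they close: fully open they stand 13 mm farther back than shut.
Start: joints at [-76.736, 21.807, 74.336, -0, 83.858, -12.336], TCP at [0.238, -0.496, 0.231] pointing down, gripper open.
Joint ranges: [-178.18, 178.18], [-50.72, 133.34], [12.68, 142.11], [-81.47, 261.47], [9.98, 163.14], [-165.26, 165.26]. Speed limits (degrees/s): [136.94, 136.94, 180, 180, 180, 180].

### API

Orientations are given as a 3x3 rotation matrix whose columns are the frame's x, y, z axes.
In Python, from rig import status, get_image, env gives the robot as it stands.
- The arm moves only by the shell command python3 -m handwheel 'ROWS' [FORCE]. ROWS is text: rows parted by semicolons, each of 7 numbers parted by spaces: the shift along the world's x, y, z in cm, then the turn, a rotation vector about the world's x, y, z in degrees, then the opening, from 0 (shut) to 1 (fully open). In form: dx dy dz wx wy wz gripper; .... A call has 1 to 8 rows; each row is the pose to reach, as a shift and turn from the pose commanded when the call began; what a row does not reach only later rows make up. A row lasts 1/12 s, in which the tool goes at most 41.7 mm and 7.16 degrees, less where a joint would pass 70% of its speed; a pose out of reach is approached as far as the arm can. A call with a gripper value outside its range is refused whole. The fingers move at their own pace and stop on an object; FORCE is the grip in N (left out, the last holds). Time passes only in rows, so rows that repeat a pose let the fingers close. It gives the time, the measured TCP pose, the force, the opening and the grip force at its end, in the units of the state.
- status.observe(): the state, without advancing time (a new reading comes with each control period).
- get_image(name): name is "scene" or "top" or "wrist"; returns a dict with "color" (384x512x3 uint8, red, green, blue), "vertical_fov" (degrees; the focal length in pixels is half the picture's height over the tangent of half this angle, whatever the lens; pixels are square), "cx", "cy" (the principal point, pixels), "xyz" and "orientation" of the camera in the world. Camera axes: x right, y down, z forward; pixel columns grow to the right and rows downward; lengths in m; the calibration is good to about 2 mm. A picture is of the moment at which its call begins. There is no depth.
- env.close_job(): hands the job in; it is judged then, once.
The state is a dict: "time_s": time; "q": joint angles; "qvel": joint speeds; "joint_efforts": joint torques, N m; "position": TCP position; "tool_rot": TCP orientation; "ft_force": force on the tool from outside, world axes, zero at the start; "wrist_torque": the same for the moment, N m; "grip_width": finger opening in m; "gripper_force": force on a finger pad.
Only numpy, scipy, OpenCV 4.12 (cv2) and the standard library are available. Lean on these libraries where they do the work, as an engineer would, in place of code of your own. Each camera call takes 0.05 s, during which the arm holds its last target. There are 200 camera calls.

### The job

Stand the tall slim capped vial from the tray in the empty pocket of the open sample case, let go of it, then swing the case's lid over and press its free edge down past the spring catch until it clicks and stays shut. Push gently but firmly: at no time with more than 25 N on the lid, as its hinge and catch are thin plastic. Leave the other vials, the jar and the flask where they stand.

Things in the scene. Friction and masses are not known exactly. Their poses are not given: they have to be found in the camera images.
- case: Lower half of a grey plastic case, fixed to the bench: 110 (x) by 150 (y) by 40 mm tall, origin at the centre of its underside. The hinge runs along its -x rim, the catch sits in the middle of its +x face. A light grey insert (top 38 mm above the bench) has two round pockets 29 mm wide, floors 10 mm above the bench, at (15, -36) mm, already filled, and (15, +36) mm, empty, in this frame.
- pocket (a point): Centre of the floor of the empty pocket, 10 mm above the bench; the pocket is 28 mm deep with a 2 mm chamfer at its mouth. Axes as the case.
- lid (a joint): Lid angle in rad: 0 would be flat on the rim, grows as it opens; starts at 1.65 to 1.95. The hinge is stiff (0.11 N m): the lid stays where it is left. Its tongue meets the spring catch somewhere in 0.10 to 0.19. Clicked, it rests at an angle anywhere from 0 to 0.08, unknown beforehand as catch and rest are height-adjustable. Let go before the click, it springs back to above 0.1.
- lid_press (a point): Point to press: on the lid's outer face, mid-width, 98 mm from the hinge axis, 12 mm in from the free edge. Axes: x from hinge to free edge, y along the hinge, z out of the outer face. The lid is a shell 110 by 150 by 40 mm deep, outer face 40 mm off the hinge axis. A clip tongue 30 mm wide stands 8 mm out from the middle of the free edge and hangs 23 mm below the shell.
- lid_hinge (a point): A point on the hinge axis, mid-width, 40 mm above the bench; axes as lid_press. Open, the lid leans back beyond the hinge, on the -x side of the case.
- catch (a point): Rough place of the spring catch, mid front face of the case. Pushing the lid past it takes about 6 to 14 N at the press point (least along the lid's arc, more if the finger drags on it or presses nearer the hinge). It peaks at first and falls off over some 8 mm; then the lid snaps down the last 3 mm and rests hard on a strip: clicked. Pushing on after that, the force rises by over 10 N per mm.
- vial: The vial to pack: a straight amber glass vial 24 mm in diameter and 58 mm tall, its white cap (17 mm tall) as wide as the glass; about 50 g; stands upright on the tray with 25 mm or more free around it. Origin at the centre of its underside. Seated in the pocket it stands 30 mm above the insert and 28 mm above the rim of the case.
- stored_vial: A vial of the same kind, already in the other pocket of the case. Origin at the centre of its underside.
- short_vial: A shorter white-capped amber vial on the tray, 24 mm in diameter and 36 mm tall. Not to be packed. Origin at the centre of its underside.
- wide_jar: A wider white-capped amber jar on the tray, 35 mm in diameter and 50 mm tall. Not to be packed. Origin at the centre of its underside.
- tray: Fixed black tray 200 (x) by 280 (y) mm, its floor 5 mm and its rim 10 mm above the bench. Origin at the centre of its underside.
- flask: Conical glass flask 80 mm in diameter at its foot, 122 mm tall, a bystander. Origin at the centre of its underside.
Not all that is in view belongs to the job. Leave any blue look-alike of the vial alone. Leave any purple look-alike of the case alone.

How it is judged:
By the outcome, as a careful person would: the job done as asked, in the order asked, and still so for the second after the job is handed in, with the robot touching nothing.
It also fails if it takes over 72 s, if anything falls off the work surface, if the arm or the gripper's body presses on something with over 40 N, if the wrist force passes 120 N, or if a joint passes its speed limit or range.

## Working session

There is one attempt and no reset: what is moved stays moved. The work goes in short steps, Python scripts to look and compute and a shell command to move; the robot and the scene stay as the last step left them, time stands still between calls to the robot, and variables do not carry over. Pictures are saved under pics/ and viewed, at most 10 in all, crops included, and the job is handed in when it is done.

```bash
mkdir -p pics; ls; cat > h.py <<'E'
import numpy as np, cv2
from rig import status,get_image,env
def grab(n,f):
    im=get_image(n); cv2.imwrite(f'pics/{f}.png',im['color'][:,:,::-1])
    d={k:np.array(v).tolist() for k,v in im.items() if k!='color'}
    import json; json.dump(d,open(f'pics/{f}.json','w')); return im
def load(f):
    import json; return json.load(open(f'pics/{f}.json'))
def fl(d): return 192/np.tan(np.radians(d['vertical_fov'])/2)
def pt(d,u,v,z):
    r=np.array(d['orientation'])@np.array([(u-d['cx'])/fl(d),(v-d['cy'])/fl(d),1]); c=np.array(d['xyz'])
    return c+r*(z-c[2])/r[2]
def proj(d,p):
    q=np.array(d['orientation']).T@(np.array(p)-np.array(d['xyz'])); return q[:2]/q[2]*fl(d)+[d['cx'],d['cy']]
E
python3 - <<'E'
from h import *
for n in('top','scene'):
    im=grab(n,n+'0'); print(n,{k:np.round(v,3).tolist() for k,v in im.items() if k!='color'})
a=np.vstack([cv2.imread('pics/top0.png'),cv2.imread('pics/scene0.png')]);cv2.imwrite('pics/a.png',cv2.resize(cv2.imread('pics/top0.png'),(800,600)));cv2.imwrite('pics/b.png',cv2.resize(cv2.imread('pics/scene0.png'),(800,600)))
print(status.observe())
E
```

```text
pics
top {'vertical_fov': 46.84, 'cx': 259.994, 'cy': 192.7, 'xyz': [0.293, -0.061, 1.357], 'orientation': [[-0.022, -0.985, 0.171], [-1.0, 0.022, -0.004], [0.0, -0.171, -0.985]]}
scene {'vertical_fov': 52.798, 'cx': 260.254, 'cy': 188.872, 'xyz': [0.98, 0.549, 0.603], 'orientation': [[-0.807, 0.31, -0.503], [0.59, 0.456, -0.666], [0.023, -0.834, -0.551]]}
{'time_s': 0.1, 'q': array([-7.67369137e+01,  2.18394772e+01,  7.43797246e+01, -2.99293791e-03,
        8.38563081e+01, -1.23353125e+01]), 'qvel': array([-0.01042771, -0.01441625, -0.19994862, -0.01247951, -0.07696375,
       -0.05698458]), 'joint_efforts': array([ 5.09467791e-03, -4.49219477e+01, -2.31654865e+01, -7.67110578e-05,
        3.72105031e-03, -5.60941501e-06]), 'position': array([ 0.23756276, -0.49576434,  0.23075555]), 'tool_rot': array([[ 9.01842212e-01,  4.32065390e-01, -3.52906506e-04],
       [ 4.32065472e-01, -9.01841346e-01,  1.27082794e-03],
       [ 2.30815092e-04, -1.29856500e-03, -9.99999130e-01]]), 'ft_force': array([-0.00462294, -0.09967761, -0.18002449]), 'wrist_torque': array([ 0.00374844, -0.03647286, -0.05431033]), 'gripper_force': 0.0, 'grip_width': 0.08535046873235767}
```

View pics/a.png

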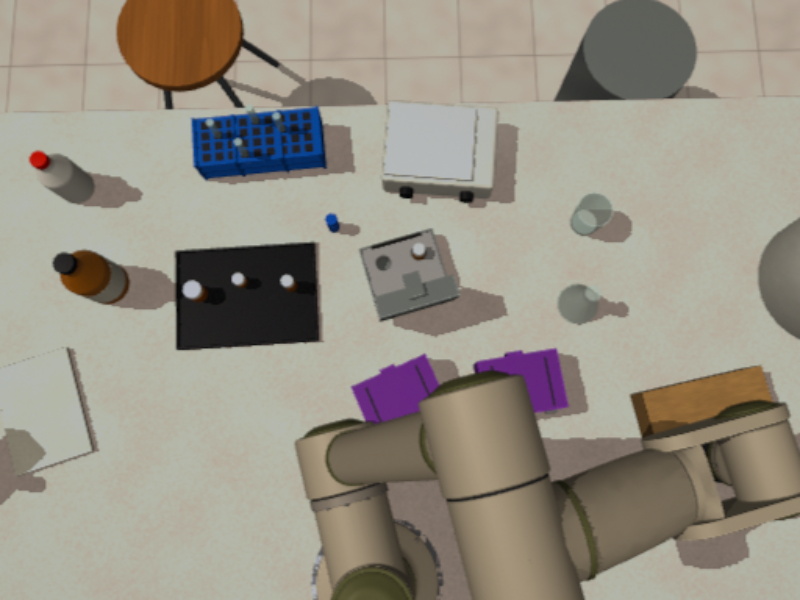

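View pics/b.png

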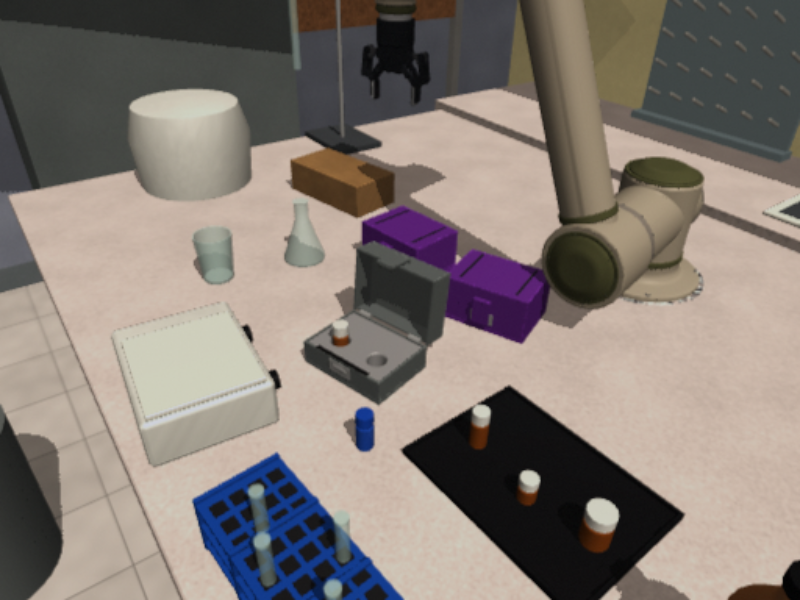

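The top view shows the tall vial's cap at about (288,281), with the short vial at (238,279) and the jar at (194,290). The case's empty pocket is at (383,262) and the stored vial at (419,250). The lid leans back, towards the robot.

```bash
python3 - <<'E'
from h import *
t=load('top0');s=load('scene0');k=.64
for n,u,v,z in[('vial',288,281,.063),('short',238,279,.041),('jar',193,290,.055),('pocket',383,262,.038),('stored',419,249,.068),('frontL',360,247,.04),('frontR',432,231,.04)]:
    p=pt(t,u*k,v*k,z);print(n,p.round(4))
for n,u,v,z in[('vial',482,410,.063),('short',530,476,.041),('pocket',377,358,.038),('stored',341,325,.068),('frontR',306,347,.04),('frontL',380,390,.04)]:
    print('s',n,pt(s,u*k,v*k,z).round(4))
E
python3 - <<'E'
import cv2
a=cv2.imread('pics/top0.png');b=cv2.imread('pics/scene0.png')
import numpy as np
c=np.hstack([cv2.resize(a[140:215,165:300],(540,300),interpolation=2)])
d=cv2.resize(b[145:290,190:325],(540,580),interpolation=2)
cv2.imwrite('pics/c.png',c)
cv2.imwrite('pics/d.png',d)
E
```

```text
vial [0.5616 0.1579 0.063 ]
short [0.5723 0.2586 0.041 ]
jar [0.5498 0.3409 0.055 ]
pocket [ 0.6005 -0.023   0.038 ]
stored [ 0.6175 -0.0932  0.068 ]
frontL [0.6311 0.0214 0.04  ]
frontR [ 0.6603 -0.1204  0.04  ]
s vial [0.5637 0.1627 0.063 ]
s short [0.574  0.2603 0.041 ]
s pocket [ 0.5987 -0.0234  0.038 ]
s stored [ 0.6201 -0.0872  0.068 ]
s frontR [ 0.6726 -0.1024  0.04  ]
s frontL [0.6347 0.0377 0.04  ]
```

View pics/c.png

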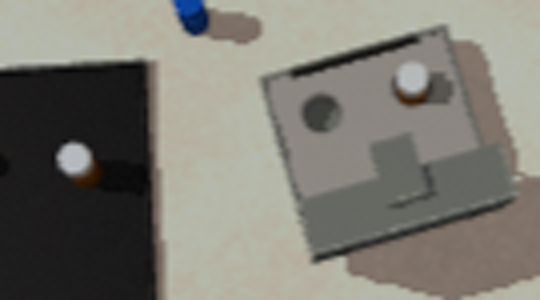

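```bash
python3 - <<'E'
from h import *
t=load('top0')
P={}
for n,u,v,z in[('vial',75,159,.063),('pocket',321,113,.038),('stored',411,77,.068),('frontL',263,77,.04),('frontR',446,26,.04)]:
    P[n]=pt(t,165+u/4-.4,140+v/4-.4,z);print(n,P[n].round(4))
for a,b in(('frontR','frontL'),('stored','pocket')):
    d=P[b]-P[a];print(np.hypot(*d[:2]),np.degrees(np.arctan2(-d[0],d[1])))
E
```

```text
vial [0.5632 0.1608 0.063 ]
pocket [ 0.6    -0.0222  0.038 ]
stored [ 0.6191 -0.0908  0.068 ]
frontL [0.6287 0.0216 0.04  ]
frontR [ 0.6659 -0.1194  0.04  ]
0.14579726644196048 14.764766693411177
0.07125340864583474 15.552292584698076
```

```bash
python3 -m handwheel '11 22 0 0 0 -10.6 1;11 22 0 0 0 -10.6 1;11 22 0 0 0 -10.6 1;11 22 0 0 0 -10.6 1;11 22 0 0 0 -10.6 1;11 22 0 0 0 -10.6 1;11 22 0 0 0 -10.6 1'; python3 -m handwheel '21.5 43.7 -2 0 0 0 0.6;21.5 43.7 -2 0 0 0 0.6;21.5 43.7 -2 0 0 0 0.6;21.5 43.7 -2 0 0 0 0.6;21.5 43.7 -2 0 0 0 0.6;21.5 43.7 -2 0 0 0 0.6;21.5 43.7 -2 0 0 0 0.6;21.5 43.7 -2 0 0 0 0.6'; python3 -m handwheel '0 0 0 0 0 0 0.6'
```

```text
time_s: 0.68
position: [0.3491, -0.2707, 0.2314]
tool_rot: [[0.965, 0.264, 0.0], [0.264, -0.965, 0.002], [0.001, -0.002, -1.0]]
ft_force: [0.3, -1.0, 0.7]
grip_width: 0.0851
gripper_force: 0.0
time_s: 1.35
position: [0.4951, 0.0248, 0.2174]
tool_rot: [[0.966, 0.259, -0.0], [0.259, -0.966, -0.0], [-0.0, -0.0, -1.0]]
ft_force: [1.4, -1.2, -0.0]
grip_width: 0.0513
gripper_force: 0.0
time_s: 1.43
position: [0.4961, 0.0282, 0.2169]
tool_rot: [[0.964, 0.265, -0.0], [0.265, -0.964, 0.002], [0.0, -0.002, -1.0]]
ft_force: [-1.1, 0.3, 0.3]
grip_width: 0.0513
gripper_force: 0.0
```

```bash
python3 -m handwheel '6.7 13.3 -4 0 0 0 0.6;6.7 13.3 -4 0 0 0 0.6;6.7 13.3 -4 0 0 0 0.6;6.7 13.3 -4 0 0 0 0.6;6.7 13.3 -4 0 0 0 0.6;6.7 13.3 -4 0 0 0 0.6'; python3 - <<'E'
from h import *
im=grab('wrist','w1');t=load('wrist' if 0 else 'w1');print(status.observe()['position'],np.round(t['xyz'],3),np.round(t['orientation'],2).tolist())
print(proj(t,[.563,.161,.063]))
E
```

```text
time_s: 1.93
position: [0.5616, 0.1565, 0.1765]
tool_rot: [[0.965, 0.261, -0.002], [0.261, -0.965, -0.0], [-0.002, -0.0, -1.0]]
ft_force: [0.3, -0.3, -0.0]
grip_width: 0.051
gripper_force: 0.0
[0.56150385 0.15549922 0.17714274] [0.625 0.174 0.319] [[0.26, -0.93, -0.26], [-0.97, -0.25, -0.07], [-0.0, 0.26, -0.96]]
[254.11184439 184.49982737]
```

View pics/w1.png

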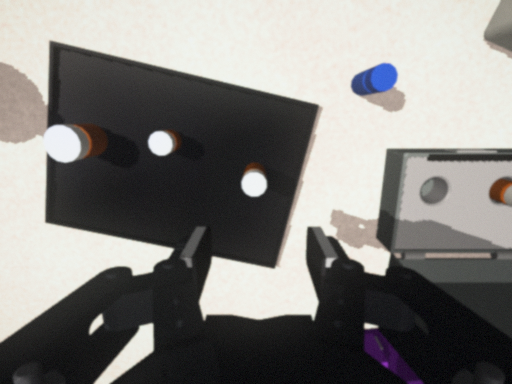

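The wrist view shows the vial's cap at (254,183), against a predicted (254,184.5). The empty pocket is at (434,190). Both are consistent with the first estimate.

```bash
python3 - <<'E'
from h import *
t=load('w1')
im=cv2.imread('pics/w1.png')
for r in((150,215,235,275),):
    c=im[r[0]:r[1],r[2]:r[3]].min(2)>170
    y,x=np.nonzero(c);u,v=x.mean()+r[2],y.mean()+r[0];print(u,v,c.sum(),pt(t,u,v,.063))
print('pocket',pt(t,434,190,.038),'case front L',pt(t,387,150,.04),'back L',pt(t,380,250,.04))
print([status.observe()['position'].round(4) for _ in range(2)])
E
```

```text
253.61635220125785 183.53668763102726 477 [0.56377946 0.16169107 0.063     ]
pocket [ 0.6002603 -0.0220942  0.038    ] case front L [0.62609141 0.04167441 0.04      ] back L [0.52216639 0.00761305 0.04      ]
[array([0.5615, 0.1555, 0.1771]), array([0.5615, 0.1555, 0.1771])]
```

```bash
python3 -m handwheel '0.2 0.6 -4 0 0 0 0.6;0.2 0.6 -7 0 0 0 0.6;0.2 0.6 -7 0 0 0 0.6;0.2 0.6 -7 0 0 0 0.6'; python3 -m handwheel '0 0 0 0 0 0 0.6;0 0 0 0 0 0 0.6'
```

```text
time_s: 2.32
position: [0.5633, 0.1606, 0.1078]
tool_rot: [[0.966, 0.257, -0.002], [0.257, -0.966, -0.0], [-0.002, -0.0, -1.0]]
ft_force: [-0.0, 0.2, -0.2]
grip_width: 0.0515
gripper_force: 0.0
time_s: 2.48
position: [0.5647, 0.1613, 0.1101]
tool_rot: [[0.966, 0.258, 0.004], [0.258, -0.966, 0.0], [0.004, 0.001, -1.0]]
ft_force: [-0.5, 0.2, 0.9]
grip_width: 0.0511
gripper_force: 0.0
```

```bash
python3 -m handwheel '0 0 -3 0 0 0 0.6;0 0 -5.5 0 0 0 0.6;0 0 -6.9 0 0 0 0.6;0 0 -6.9 0 0 0 0.6;0 0 -6.9 0 0 0 0.6'; python3 -m handwheel '0 0 0 0 0 0 0.1;0 0 0 0 0 0 0.1;0 0 0 0 0 0 0.1;0 0 0 0 0 0 0.1;0 0 0 0 0 0 0.1;0 0 0 0 0 0 0.1;0 0 0 0 0 0 0.1;0 0 0 0 0 0 0.1' 30
```

```text
time_s: 2.9
position: [0.5643, 0.1617, 0.0398]
tool_rot: [[0.966, 0.259, 0.001], [0.259, -0.966, 0.0], [0.001, 0.0, -1.0]]
ft_force: [0.4, 0.1, 0.3]
grip_width: 0.0514
gripper_force: 0.0
time_s: 3.57
position: [0.5646, 0.1619, 0.0404]
tool_rot: [[0.966, 0.259, 0.003], [0.259, -0.966, 0.0], [0.003, 0.001, -1.0]]
ft_force: [-0.1, 0.1, 6.2]
grip_width: 0.0233
gripper_force: 29.1
```

```bash
python3 -m handwheel '0 0 1 0 0 0 0.1;0 0 3 0 0 0 0.1;0 0 6 0 0 0 0.1;0 0 9 0 0 0 0.1;0 0 9 0 0 0 0.1'; python3 -m handwheel '3.6 -18.4 0 0 0 0 0.1;3.6 -18.4 0 0 0 0 0.1;3.6 -18.4 0 0 0 0 0.1;3.6 -18.4 0 0 0 0 0.1;3.6 -18.4 0 0 0 0 0.1;3.6 -18.4 0 0 0 0 0.1;3.6 -18.4 0 0 0 0 0.1;3.6 -18.4 0 0 0 0 0.1';python3 - <<'E'
from h import *
im=grab('wrist','w2');grab('scene','s2');t=load('w2');p=status.observe()['position'];print(p,proj(t,[.6,-.022,.038]),proj(t,p+[0,0,.024]))
a=cv2.imread('pics/w2.png');b=cv2.imread('pics/s2.png')[130:290,150:390]
cv2.imwrite('pics/m2.png',np.hstack([cv2.resize(a[60:320,130:400],(405,390)),cv2.resize(b,(390,390*160//240*1)).repeat(1,0) if 0 else cv2.resize(b[:, :160],(390,390))]))
E
```

```text
time_s: 3.98
position: [0.5661, 0.1622, 0.1355]
tool_rot: [[0.966, 0.259, 0.011], [0.259, -0.966, 0.001], [0.011, 0.002, -1.0]]
ft_force: [0.1, 0.0, 0.4]
grip_width: 0.0229
gripper_force: 29.5
time_s: 4.65
position: [0.5994, -0.0214, 0.129]
tool_rot: [[0.966, 0.259, 0.0], [0.259, -0.966, 0.0], [0.0, -0.0, -1.0]]
ft_force: [-0.4, 0.2, -0.7]
grip_width: 0.0226
gripper_force: 29.6
[ 0.59942658 -0.02079735  0.12892238] [259.26405037 193.36754643] [257.03566055 259.56666394]
```

View pics/m2.png

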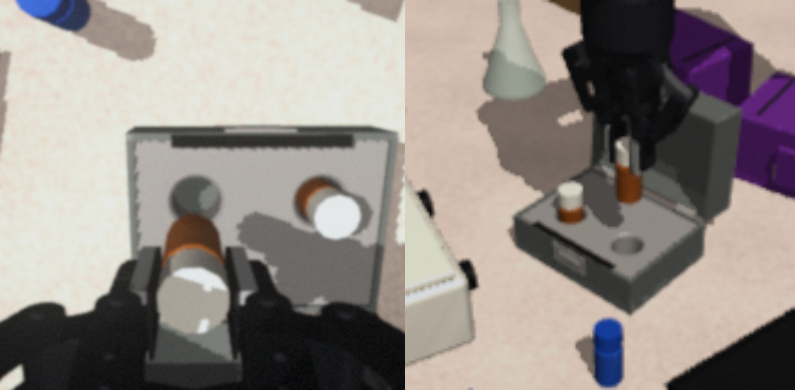

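The vial hangs upright in the fingers. The pocket is at about (260,192.7) in the wrist image, against a predicted (259.3,193.4).

```bash
python3 - <<'E'
from h import *
t=load('w2')
f=lambda u,v,z:pt(t,130+u/1.5-.3,60+v/1.5-.3,z)
po=f(195,199,.038);print('pocket',po)
L=f(127,131,.04);R=f(396,127,.04);d=L-R;print(L,R,np.hypot(*d[:2]),np.degrees(np.arctan2(-d[0],d[1])))
p=np.array([.5994,-.0212,.094])
a=np.arange(0,6.28,.2);q=np.array([proj(t,p+[.012*np.cos(x),.012*np.sin(x),0]) for x in a]);q=(q-[130,60])*1.5;print('pred bottom far v',q[:,1].min(),'u range',q[:,0].min(),q[:,0].max(),'seen 215, 165-222')
E
```

```text
pocket [ 0.6009669  -0.02212907  0.038     ]
[0.62908488 0.02413072 0.04      ] [ 0.66954393 -0.11732197  0.04      ] 0.14712510399862877 15.96187037574709
pred bottom far v 208.87120086845277 u range 165.4065698688164 218.8237683353574 seen 215, 165-222
```

```bash
python3 -m handwheel '0.25 -0.1 -2 0 0 0 0.1;0.25 -0.1 -4 0 0 0 0.1;0.25 -0.1 -5 0 0 0 0.1;0.25 -0.1 -5 0 0 0 0.1;0.25 -0.1 -5 0 0 0 0.1';python3 - <<'E'
from h import *
im=grab('wrist','w3');grab('scene','s3');t=load('w3');p=status.observe()['position'];print(p)
a=cv2.imread('pics/w3.png');b=cv2.imread('pics/s3.png')
cv2.imwrite('pics/m3.png',np.hstack([cv2.resize(a[100:280,180:340],(400,450),interpolation=2),cv2.resize(b[170:260,190:270],(400,450),interpolation=2)]))
E
```

```text
time_s: 5.17
position: [0.6022, -0.0225, 0.0789]
tool_rot: [[0.966, 0.26, -0.0], [0.26, -0.966, 0.0], [-0.0, -0.0, -1.0]]
ft_force: [0.5, 0.4, -0.6]
grip_width: 0.023
gripper_force: 29.6
[ 0.60273627 -0.02290947  0.07984534]
```

View pics/m3.png

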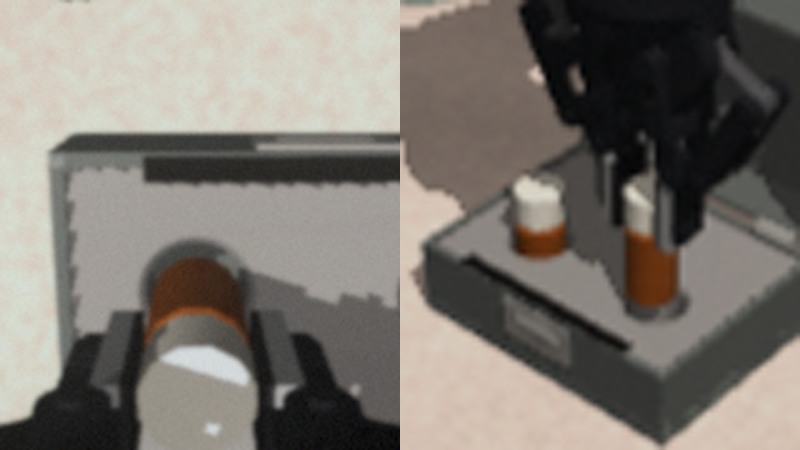

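The vial's base sits centred over the pocket in both views, at (195,270) in the left crop.

```bash
python3 -m handwheel '0 0 -0.7 0 0 0 0.1;0 0 -1.4 0 0 0 0.1;0 0 -1.4 0 0 0 0.1'; python3 -m handwheel '0 0 -0.7 0 0 0 0.1;0 0 -1.4 0 0 0 0.1;0 0 -1.7 0 0 0 0.1;0 0 -1.7 0 0 0 0.1'
```

```text
time_s: 5.52
position: [0.6015, -0.023, 0.0634]
tool_rot: [[0.966, 0.259, -0.002], [0.259, -0.966, 0.001], [-0.002, -0.001, -1.0]]
ft_force: [-0.9, 0.1, -0.9]
grip_width: 0.0226
gripper_force: 29.6
time_s: 5.85
position: [0.6017, -0.0231, 0.0465]
tool_rot: [[0.966, 0.259, -0.002], [0.259, -0.966, 0.0], [-0.002, -0.001, -1.0]]
ft_force: [-0.2, 0.5, -0.6]
grip_width: 0.023
gripper_force: 29.6
```

```bash
python3 -m handwheel '0 0 -0.1 0 0 0 0.1;0 0 -0.15 0 0 0 0.1;0 0 -0.15 0 0 0 0.1'; python3 -m handwheel '0 0 0 0 0 0 0.3;0 0 0 0 0 0 0.5;0 0 0 0 0 0 0.5;0 0 0 0 0 0 0.5'
```

```text
time_s: 6.1
position: [0.6023, -0.0232, 0.0463]
tool_rot: [[0.966, 0.259, 0.0], [0.259, -0.966, -0.0], [0.0, 0.0, -1.0]]
ft_force: [-1.1, 0.5, -1.2]
grip_width: 0.0226
gripper_force: 29.6
time_s: 6.43
position: [0.6023, -0.0232, 0.0463]
tool_rot: [[0.966, 0.259, 0.0], [0.259, -0.966, -0.0], [0.0, 0.0, -1.0]]
ft_force: [-0.4, 0.4, -0.1]
grip_width: 0.0428
gripper_force: 0.0
```

```bash
python3 -m handwheel '0 0 0.5 0 0 0 0.5;0 0 1.5 0 0 0 0.5;0 0 3 0 0 0 0.5;0 0 6 0 0 0 0.5;0 0 9 0 0 0 0.5;0 0 12 0 0 0 0;0 0 16 0 0 0 0;0 0 16 0 0 0 0'; python3 -m handwheel '0 0 0 0 0 0 0;0 0 0 0 0 0 0';python3 - <<'E'
from h import *
grab('wrist','w4');grab('scene','s4');t=load('w4');print(status.observe()['position'])
s=load('s4');H=np.array([.5432,-.0754,.04]);e=np.array([.964,.267,0]);y=np.array([-.267,.964,0])
a=cv2.imread('pics/s4.png')
for th,c in((1.65,(0,0,255)),(1.8,(0,255,0)),(1.95,(255,0,0))):
    u=e*np.cos(th)+[0,0,np.sin(th)];n=-e*np.sin(th)+[0,0,np.cos(th)]
    q=[proj(s,H+.11*u+k*.075*y) for k in(-1,1)]
    cv2.line(a,*[tuple(int(round(v)) for v in z) for z in q],c,1)
b=cv2.imread('pics/w4.png')
cv2.imwrite('pics/m4.png',np.hstack([cv2.resize(a[120:280,180:320],(394,450),interpolation=2),cv2.resize(b[:,150:],(400,424))[:450] if 0 else cv2.resize(b,(406,450))]))
E
```

```text
time_s: 7.1
position: [0.6045, -0.0236, 0.2151]
tool_rot: [[0.966, 0.259, 0.014], [0.259, -0.966, -0.003], [0.013, 0.007, -1.0]]
ft_force: [1.1, 0.4, 0.8]
grip_width: 0.0073
gripper_force: 0.0
time_s: 7.27
position: [0.6018, -0.0231, 0.2064]
tool_rot: [[0.966, 0.259, 0.0], [0.259, -0.966, 0.0], [0.0, 0.0, -1.0]]
ft_force: [0.3, -0.4, -0.4]
grip_width: -0.0001
gripper_force: 0.0
[ 0.60163003 -0.02304016  0.20516801]
```

View pics/m4.png

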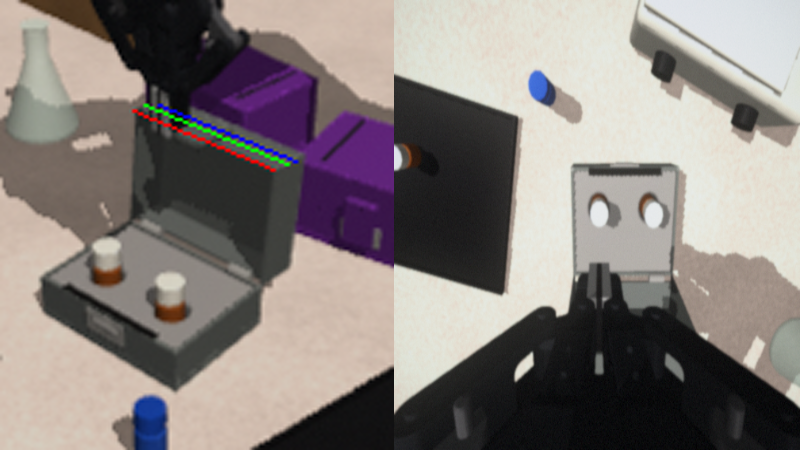

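The vial stands seated, level with the stored one. The lid's free edge runs near the red line, so the lid is at about 1.65–1.75 rad. Next I go behind the lid.

```bash
python3 -m handwheel '-15 -7.8 0 0 0 0 0;-15 -7.8 0 0 0 0 0;-15 -7.8 0 0 0 0 0;-15 -7.8 0 0 0 0 0;-15 -7.8 0 0 0 0 0;-15 -7.8 0 0 0 0 0'; python3 -m handwheel '0 0 -3 0 0 0 0;0 0 -6 0 0 0 0;0 0 -8.2 0 0 0 0;0 0 -8.2 0 0 0 0;0 0 -8.2 0 0 0 0'; python3 - <<'E'
import numpy as np
H=np.array([.5432,-.0754,.04])
o=np.array([.4516,-.1008,.123])
for th in [1.9,1.75,1.6,1.57,1.4,1.2,1,.8,.6,.5,.4,.3,.25,.2,.15,.1,.05,0]:
    e=.098*np.cos(th)-.04*np.sin(th)-.011;z=.04+.098*np.sin(th)+.04*np.cos(th)
    P=np.array([H[0]+.964*e,H[1]+.267*e,z]);print(th,P.round(4))
E
```

```text
time_s: 7.87
position: [0.4507, -0.1017, 0.2058]
tool_rot: [[0.967, 0.256, -0.001], [0.256, -0.967, 0.001], [-0.001, -0.001, -1.0]]
ft_force: [0.5, 0.5, 1.1]
grip_width: 0.0001
gripper_force: 0.0
time_s: 8.28
position: [0.4527, -0.1007, 0.1236]
tool_rot: [[0.966, 0.26, -0.002], [0.26, -0.966, 0.001], [-0.002, -0.002, -1.0]]
ft_force: [0.4, 0.5, 0.5]
grip_width: -0.0001
gripper_force: 0.0
1.9 [ 0.4656 -0.0969  0.1198]
1.75 [ 0.4778 -0.0935  0.1293]
1.6 [ 0.4913 -0.0898  0.1368]
1.57 [ 0.4941 -0.089   0.138 ]
1.4 [ 0.5107 -0.0844  0.1434]
1.2 [ 0.5309 -0.0788  0.1458]
1 [ 0.5512 -0.0732  0.1441]
0.8 [ 0.5708 -0.0678  0.1382]
0.6 [ 0.5888 -0.0628  0.1283]
0.5 [ 0.597  -0.0605  0.1221]
0.4 [ 0.6046 -0.0584  0.115 ]
0.3 [ 0.6115 -0.0565  0.1072]
0.25 [ 0.6146 -0.0556  0.103 ]
0.2 [ 0.6175 -0.0548  0.0987]
0.15 [ 0.6202 -0.0541  0.0942]
0.1 [ 0.6227 -0.0534  0.0896]
0.05 [ 0.625  -0.0527  0.0848]
0 [ 0.6271 -0.0522  0.08  ]
```

```bash
python3 -m handwheel '0.6 0.2 0 0 0 0 0;1.2 0.3 0.2 0 0 0 0;1.8 0.5 0.4 0 0 0 0;2.4 0.7 0.6 0 0 0 0;3.0 0.8 0.8 0 0 0 0;3.6 1.0 1.1 0 0 0 0;4.2 1.2 1.4 0 0 0 0'; python3 -m handwheel '0.6 0.2 0.2 0 0 0 0;1.2 0.3 0.4 0 0 0 0;1.7 0.5 0.5 0 0 0 0;2.3 0.6 0.6 0 0 0 0;3.0 0.8 0.7 0 0 0 0;3.7 1.0 0.8 0 0 0 0'
```

```text
time_s: 8.87
position: [0.4947, -0.089, 0.1385]
tool_rot: [[0.966, 0.259, -0.0], [0.259, -0.966, -0.0], [-0.0, 0.0, -1.0]]
ft_force: [-2.2, -1.0, -1.9]
grip_width: 0.0003
gripper_force: 0.7
time_s: 9.37
position: [0.5317, -0.0789, 0.1461]
tool_rot: [[0.966, 0.259, -0.0], [0.259, -0.966, 0.0], [-0.0, -0.0, -1.0]]
ft_force: [-1.7, -1.1, 0.3]
grip_width: 0.0002
gripper_force: 0.5
```

```bash
python3 -m handwheel '0.7 0.2 0 0 0 0 0;1.4 0.4 0 0 0 0 0;2.0 0.55 -0.15 0 0 0 0;2.7 0.75 -0.3 0 0 0 0;3.4 0.95 -0.5 0 0 0 0;4.0 1.1 -0.75 0 0 0 0'; python3 -m handwheel '0.6 0.2 -0.3 0 0 0 0;1.2 0.35 -0.65 0 0 0 0;1.8 0.5 -1.0 0 0 0 0;2.2 0.6 -1.3 0 0 0 0;2.6 0.7 -1.6 0 0 0 0;3.0 0.8 -1.95 0 0 0 0;3.4 0.9 -2.3 0 0 0 0'
```

```text
time_s: 9.87
position: [0.5721, -0.0679, 0.1385]
tool_rot: [[0.966, 0.259, 0.001], [0.259, -0.966, -0.0], [0.001, 0.0, -1.0]]
ft_force: [0.8, -0.3, 2.9]
grip_width: -0.0005
gripper_force: 0.8
time_s: 10.45
position: [0.6054, -0.059, 0.1152]
tool_rot: [[0.966, 0.259, -0.0], [0.259, -0.966, 0.0], [-0.0, -0.0, -1.0]]
ft_force: [-0.9, 0.3, 1.1]
grip_width: 0.0003
gripper_force: 0.3
```

```bash
python3 -m handwheel '0.35 0.1 -0.4 0 0 0 0;0.7 0.2 -0.8 0 0 0 0;0.9 0.25 -1.1 0 0 0 0;0.9 0.25 -1.1 0 0 0 0'; python3 - <<'E'
from h import *
grab('scene','s5');grab('wrist','w5')
o=status.observe();print(o['position'],o['ft_force'])
a=cv2.imread('pics/s5.png');b=cv2.imread('pics/w5.png')
cv2.imwrite('pics/m5.png',np.hstack([cv2.resize(a[120:280,180:320],(394,450),interpolation=2),cv2.resize(b,(406,450))]))
E
```

```text
time_s: 10.78
position: [0.6142, -0.0565, 0.1038]
tool_rot: [[0.966, 0.259, -0.001], [0.259, -0.966, 0.0], [-0.001, -0.0, -1.0]]
ft_force: [-0.7, -1.1, -0.4]
grip_width: 0.0002
gripper_force: 0.0
[ 0.61406177 -0.05669995  0.1044194 ] [-0.76553211  0.00707054  0.07037844]
```

View pics/m5.png

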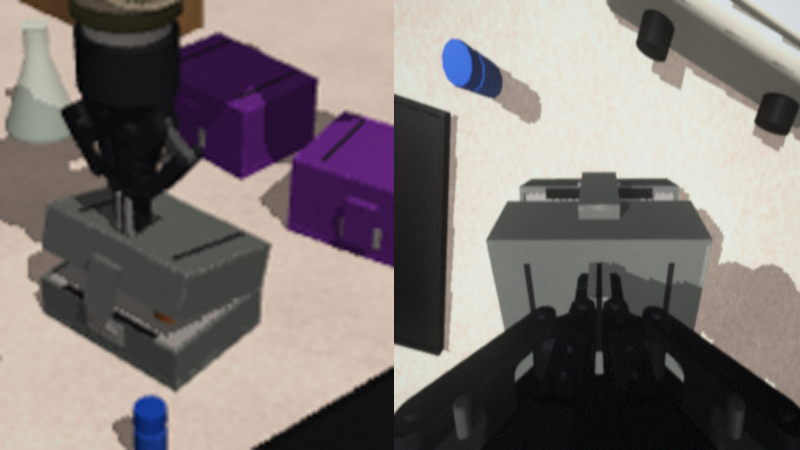

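The lid is nearly down. The closed fingertips are mid-width, near the free edge. Now I press along the arc in small steps.

```bash
for i in 1; do python3 -m handwheel '0.12 0.03 -0.2 0 0 0 0;0.12 0.03 -0.2 0 0 0 0' | egrep 'posi|ft'; python3 -m handwheel '0.12 0.03 -0.2 0 0 0 0;0.12 0.03 -0.2 0 0 0 0' | egrep 'posi|ft'; python3 -m handwheel '0.12 0.03 -0.2 0 0 0 0;0.12 0.03 -0.2 0 0 0 0' | egrep 'posi|ft'; done
```

```text
position: [0.6154, -0.0564, 0.1026]
ft_force: [-0.5, 0.6, 0.1]
position: [0.6166, -0.056, 0.1005]
ft_force: [0.0, 0.3, 0.7]
position: [0.6178, -0.0557, 0.0983]
ft_force: [-0.5, -0.3, -0.4]
```

```bash
python3 -m handwheel '0.12 0.03 -0.2 0 0 0 0;0.12 0.03 -0.2 0 0 0 0' | egrep 'posi|ft'; python3 -m handwheel '0.06 0.015 -0.1 0 0 0 0;0.06 0.015 -0.1 0 0 0 0' | egrep 'posi|ft'; python3 -m handwheel '0.06 0.015 -0.1 0 0 0 0;0.06 0.015 -0.1 0 0 0 0' | egrep 'posi|ft'
```

```text
position: [0.619, -0.0554, 0.0963]
ft_force: [0.1, -0.2, 0.1]
position: [0.6196, -0.0553, 0.0955]
ft_force: [0.1, 0.1, 0.0]
position: [0.6202, -0.0551, 0.0945]
ft_force: [-0.8, -0.3, 0.9]
```

```bash
python3 -m handwheel '0.06 0.015 -0.1 0 0 0 0;0.06 0.015 -0.1 0 0 0 0' | egrep 'posi|ft'; python3 -m handwheel '0.06 0.015 -0.1 0 0 0 0;0.06 0.015 -0.1 0 0 0 0' | egrep 'posi|ft'; python3 -m handwheel '0.06 0.015 -0.1 0 0 0 0;0.06 0.015 -0.1 0 0 0 0' | egrep 'posi|ft'
```

```text
position: [0.6208, -0.055, 0.0935]
ft_force: [0.0, -0.3, 0.3]
position: [0.6215, -0.0548, 0.0925]
ft_force: [1.2, 0.2, 0.7]
position: [0.622, -0.0547, 0.0915]
ft_force: [0.3, 0.0, 0.2]
```

```bash
python3 -m handwheel '0.05 0.015 -0.1 0 0 0 0;0.05 0.015 -0.1 0 0 0 0' | egrep 'posi|ft'; python3 -m handwheel '0.05 0.015 -0.1 0 0 0 0;0.05 0.015 -0.1 0 0 0 0' | egrep 'posi|ft'; python3 - <<'E'
from h import *
grab('scene','s6');a=cv2.imread('pics/s6.png')
cv2.imwrite('pics/m6.png',cv2.resize(a[170:270,185:305],(720,600),interpolation=2))
E
```

```text
position: [0.6225, -0.0546, 0.0906]
ft_force: [0.4, -0.6, 0.1]
position: [0.6228, -0.0545, 0.0901]
ft_force: [-3.1, -0.1, 4.9]
```

View pics/m6.png

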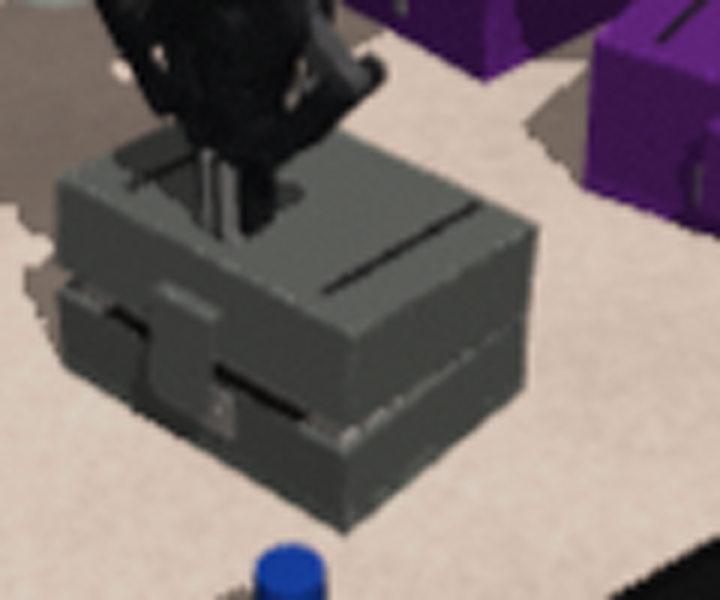

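The lid's tongue is on the catch and the force is rising. The fingertips are at mid-width, near the front edge.

```bash
python3 -m handwheel '0.03 0.01 -0.08 0 0 0 0;0.03 0.01 -0.08 0 0 0 0' | egrep 'posi|ft'; python3 -m handwheel '0.03 0.01 -0.08 0 0 0 0;0.03 0.01 -0.08 0 0 0 0' | egrep 'posi|ft'
```

```text
position: [0.623, -0.0544, 0.0898]
ft_force: [-5.1, -0.6, 8.9]
position: [0.6233, -0.0544, 0.0892]
ft_force: [-5.6, -0.5, 10.3]
```

```bash
python3 -m handwheel '0.01 0 -0.08 0 0 0 0;0.01 0 -0.08 0 0 0 0' | egrep 'posi|ft'; python3 -m handwheel '0.03 0.01 -0.08 0 0 0 0;0.03 0.01 -0.08 0 0 0 0' | egrep 'posi|ft'
```

```text
position: [0.6237, -0.0543, 0.0885]
ft_force: [-3.8, -0.2, 9.1]
position: [0.6241, -0.0542, 0.0876]
ft_force: [-3.2, -0.6, 8.3]
```

```bash
python3 -m handwheel '0.03 0.01 -0.08 0 0 0 0;0.03 0.01 -0.08 0 0 0 0' | egrep 'posi|ft'; python3 -m handwheel '0.03 0.01 -0.08 0 0 0 0;0.03 0.01 -0.08 0 0 0 0' | egrep 'posi|ft'
```

```text
position: [0.6246, -0.0541, 0.0867]
ft_force: [-1.7, 0.3, 8.3]
position: [0.6249, -0.0539, 0.0858]
ft_force: [-1.3, 0.4, 6.9]
```

```bash
python3 -m handwheel '0.03 0.01 -0.08 0 0 0 0;0.03 0.01 -0.08 0 0 0 0' | egrep 'posi|ft'; python3 -m handwheel '0.03 0.01 -0.08 0 0 0 0;0.03 0.01 -0.08 0 0 0 0' | egrep 'posi|ft'
```

```text
position: [0.6253, -0.0538, 0.0849]
ft_force: [-1.4, 1.6, 6.6]
position: [0.6257, -0.0537, 0.0841]
ft_force: [-0.1, -0.3, 6.2]
```

```bash
python3 -m handwheel '0.03 0.01 -0.08 0 0 0 0;0.03 0.01 -0.08 0 0 0 0' | egrep 'posi|ft'; python3 -m handwheel '0.03 0.01 -0.06 0 0 0 0;0.03 0.01 -0.06 0 0 0 0' | egrep 'posi|ft'
```

```text
position: [0.6261, -0.0536, 0.0832]
ft_force: [0.5, 0.2, 4.5]
position: [0.6264, -0.0535, 0.0825]
ft_force: [0.6, 0.4, 4.4]
```

```bash
python3 -m handwheel '0.03 0.01 -0.06 0 0 0 0;0.03 0.01 -0.06 0 0 0 0' | egrep 'posi|ft'; python3 -m handwheel '0.02 0.01 -0.05 0 0 0 0;0.02 0.01 -0.05 0 0 0 0' | egrep 'posi|ft'
```

```text
position: [0.6267, -0.0534, 0.0817]
ft_force: [1.9, -0.3, 5.0]
position: [0.627, -0.0533, 0.0811]
ft_force: [4.2, 0.3, 5.7]
```

```bash
python3 -m handwheel '0.02 0.01 -0.05 0 0 0 0;0.02 0.01 -0.05 0 0 0 0' | egrep 'posi|ft'
```

```text
position: [0.6271, -0.0533, 0.0807]
ft_force: [3.2, -0.0, 6.4]
```

```bash
python3 -m handwheel '0.03 0.01 -0.05 0 0 0 0;0.03 0.01 -0.05 0 0 0 0' | egrep 'posi|ft'
```

```text
position: [0.6272, -0.0533, 0.0807]
ft_force: [0.8, -0.1, 9.7]
```

```bash
python3 -m handwheel '0.03 0.01 -0.05 0 0 0 0;0.03 0.01 -0.05 0 0 0 0' | egrep 'posi|ft'
```

```text
position: [0.6273, -0.0533, 0.0806]
ft_force: [-1.1, 0.4, 13.1]
```

```bash
python3 -m handwheel '0.02 0.01 -0.05 0 0 0 0;0.02 0.01 -0.05 0 0 0 0' | egrep 'posi|ft'
```

```text
position: [0.6273, -0.0533, 0.0805]
ft_force: [-4.2, -0.6, 16.8]
```

```bash
python3 -m handwheel '-0.03 -0.01 0.15 0 0 0 0;-0.03 -0.01 0.15 0 0 0 0' | egrep 'posi|ft'; python3 -m handwheel '-0.03 -0.01 0.15 0 0 0 0;-0.03 -0.01 0.15 0 0 0 0' | egrep 'posi|ft';python3 -m handwheel '-0.03 -0.01 0.15 0 0 0 0;-0.03 -0.01 0.15 0 0 0 0' | egrep 'posi|ft'
```

```text
position: [0.6267, -0.0532, 0.0807]
ft_force: [-1.4, 0.6, 9.5]
position: [0.626, -0.053, 0.0812]
ft_force: [1.1, 0.6, 0.2]
position: [0.626, -0.0531, 0.0828]
ft_force: [0.7, 0.1, -0.4]
```

Force fell to zero within 0.5 mm of retreat, so the lid is not following the finger up. I'll lift away and check by eye.

```bash
python3 -m handwheel '0 0 1 0 0 0 0;0 0 3 0 0 0 0;0 0 6 0 0 0 0;0 0 9 0 0 0 0;0 0 12 0 0 0 0;0 0 12 0 0 0 0;0 0 12 0 0 0 0;0 0 12 0 0 0 0'|egrep 'time|posi|ft'; python3 - <<'E'
from h import *
grab('scene','s7');a=cv2.imread('pics/s7.png');grab('wrist','w7');b=cv2.imread('pics/w7.png')
cv2.imwrite('pics/m7.png',np.hstack([cv2.resize(a[130:330,165:405],(480,400),interpolation=2),cv2.resize(b,(320,400))]))
cv2.imwrite('pics/m7.png',np.vstack([cv2.resize(a[170:270,185:305],(480,400),interpolation=2),cv2.resize(a[150:384,150:460],(480,200))]))
E
```

```text
time_s: 16.6
position: [0.6259, -0.0531, 0.2027]
ft_force: [-0.5, -0.3, -0.9]
```

View pics/m7.png

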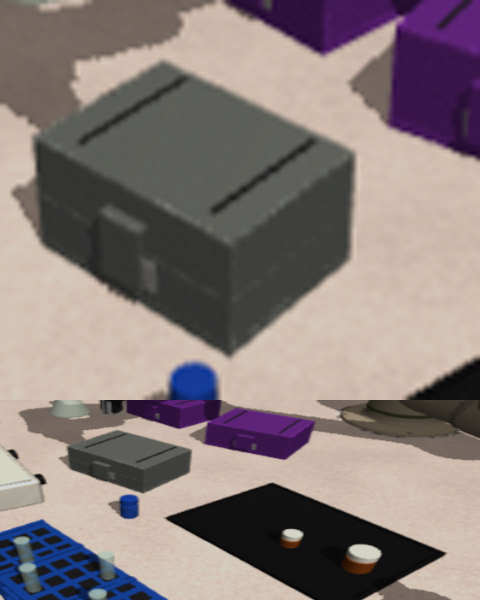

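The case is shut flush, with the tongue over the catch. The other items stand where they were and the robot is clear.

```bash
python3 -c "
from rig import env
print(env.close_job())"
```

```text
the job is handed in; nothing more can be done
None
```

The tall vial stands in the pocket and the lid is closed past its catch; it stayed flush after I let go. The highest force I read on the lid was about 17 N, and I handed the job in at about 17 s.

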